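# Pack up a short kiln post and lay the shelf level

### The job

The rectangular post on the kiln batt is too short to carry a shelf level with the round post that stands on the same batt. Pick striped spacer blocks that together make up the difference in height and stack them on the short post, then lay the loose shelf strip across the two supports, level, centred between them and in line with the batt, resting directly on the round post. Leave the two mugs and the bowl where they are.

Things in the scene. Friction and masses are not known exactly. Their poses are not given: they have to be found in the camera images.
- short_top (a point): centre of the flat top of the short rectangular buff post, 84 x 64 mm (x, y), fixed near one end of the working batt; its top is 65 mm above the bench. Long side of the post along this frame's x, z up
- batt_mid (a point): point on the upper face of the working batt (fixed sand-coloured kiln slab 280 x 130 x 15 mm with a pale coating, lying on the bench), half-way between its two posts, 15 mm above the bench; x points along the batt from the short post (75 mm away at -x) to the round post (75 mm away at +x)
- batt: the working batt with the short rectangular post fixed on it; origin under its middle at bench height, x along its 280 mm length from the short post to the round post, z up
- post_a_top (a point): centre of the flat top of a fixed round buff post, 64 mm diameter, 110 mm tall, standing on a 15 mm slab (top 125 mm above the bench). Exactly one of the three round posts stands on the working batt, 75 mm from its middle; it sets the height. The other two stand on a spare uncoated slab at the right-hand side of the bench, away from the batt and play no part
- post_b_top (a point): centre of the flat top of a fixed round buff post, 64 mm diameter, 120 mm tall, standing on a 15 mm slab (top 135 mm above the bench). Exactly one of the three round posts stands on the working batt, 75 mm from its middle; it sets the height. The other two stand on a spare uncoated slab at the right-hand side of the bench, away from the batt and play no part
- post_c_top (a point): centre of the flat top of a fixed round buff post, 64 mm diameter, 130 mm tall, standing on a 15 mm slab (top 145 mm above the bench). Exactly one of the three round posts stands on the working batt, 75 mm from its middle; it sets the height. The other two stand on a spare uncoated slab at the right-hand side of the bench, away from the batt and play no part
- spacer_20_center (a point): centre of a loose buff spacer block 80 x 50 x 20 mm (x, y, height), lying flat on the bench, 0.16 kg or up to a fifth off; marked with one dark stripe over its top across the 50 mm width. x along the 80 mm length, z up
- spacer_30_center (a point): centre of a loose buff spacer block 80 x 50 x 30 mm (x, y, height), lying flat on the bench, 0.24 kg or up to a fifth off; marked with two dark stripes over its top across the 50 mm width. x along the 80 mm length, z up
- spacer_40_center (a point): centre of a loose buff spacer block 80 x 50 x 40 mm (x, y, height), lying flat on the bench, 0.32 kg or up to a fifth off; marked with three dark stripes over its top across the 50 mm width. x along the 80 mm length, z up
- spacer_50_center (a point): centre of a loose buff spacer block 80 x 50 x 50 mm (x, y, height), lying flat on the bench, 0.40 kg or up to a fifth off; marked with four dark stripes over its top across the 50 mm width. x along the 80 mm length, z up
- shelf_center (a point): centre of the loose shelf strip, a sand-coloured kiln slab 220 x 60 x 15 mm (x, y, height), about 0.42 kg, with a pale coating on top, lying flat on the bench; x along its length, z up
- mug_1: dark clay mug standing on the bench, 86 mm across and 85 mm tall with a handle; a bystander. Origin at the centre of its underside
- mug_2: dark clay mug standing on the bench, 86 mm across and 85 mm tall with a handle; a bystander. Origin at the centre of its underside
- bowl: pink clay bowl standing on the bench, 130 mm across and 60 mm tall; a bystander. Origin at the centre of its underside
Mind the look-alikes: they are no part of the job. Leave any pink or purple look-alike of the part that bears spacer_40_center alone. What is shaped like the part that bears spacer_30_center but green or red is not meant.

How it is judged:
By the outcome, as a careful person would: the job done as asked, in the order asked, and still so for the second after the job is handed in, with the robot touching nothing.
It also fails if it takes over 69 s, if anything falls off the work surface, if the arm or the gripper's body presses on something with over 40 N, if the wrist force passes 120 N, or if a joint passes its speed limit or range.

### The arm

A 6-joint arm with a two-finger parallel gripper is mounted at the origin on the work surface. World frame = base frame: x ahead of the robot, y to its left, z up, the work surface at z = 0. Lengths are in m, angles in rad, forces in N, time in s.
With the tool pointing down it reaches from about 0.35 to 0.975 m from the base axis. Payload 4.9 kg.
Tool frame: the origin (TCP) lies midway between the tips of the shut fingers; the grasp point (between the pads) lies 19 mm behind it; z points along the fingers, y is the line along which they close (so a half turn about z gives the same grasp; the last joint's range is limited). The gripper opens to 85 mm and grips with 20 to 120 N. Pads are 22 mm wide; open, the fingers measure 114 mm over their backs; the gripper's body (76 mm by 85 mm) begins 54 mm behind the grasp point. The pads swing forward as they close: fully open they stand 13 mm farther back than shut.
Start: joints at [1.206, 0.053, 1.613, -0, 1.476, -0.119], TCP at [0.152, 0.606, 0.231] pointing down, gripper open.
Joint ranges: [-3.01, 3.01], [-1.01, 2.22], [0.06, 2.58], [-1.02, 4.17], [0.09, 2.62], [-3.14, 3.14]. Speed limits (rad/s): [2.57, 2.57, 3.14, 3.14, 3.14, 3.14].

### API

Orientations are given as a rotation vector (axis times angle).
In Python, from station import ctrl, optics, job gives the robot as it stands.
- The arm moves only by the shell command python3 -m jog 'ROWS' [OPENING] [FORCE]. ROWS is JSON, a list of rows, each a list of 2 entries, a list of its own where there are three numbers: the shift along the tool's x, y, z in m, then the turn, a rotation vector about the tool's x, y, z in rad. A call has 1 to 5 rows; each row is the pose to reach, as a shift and turn from the pose commanded when the call began, along the tool's axes at that moment; what a row does not reach only later rows make up. A row lasts 1/10 s, in which the tool goes at most 50 mm and 8.59 degrees, less where a joint would pass 70% of its speed; a pose out of reach is approached as far as the arm can. A call with a gripper value outside its range is refused whole. OPENING is the opening, from 0 (shut) to 1 (fully open), set as the call begins (- or left out, the last holds). The fingers move at their own pace and stop on an object; FORCE is the grip in N (left out, the last holds). Time passes only in rows, so rows that repeat a pose let the fingers close. It gives the time, the measured TCP pose, the force, the opening and the grip force at its end, in the units of the state.
- ctrl.get_obs(): the state, without advancing time (a new reading comes with each control period).
- optics.get_image(name): name is "scene" or "top" or "wrist"; returns a dict with "image" (420x560x3 uint8, blue, green, red), "fx", "fy", "cx", "cy" (pixels), "rvec" (rotation vector, rad) and "tvec" (3), from world to camera coordinates, as OpenCV has them; the wrist camera has in their place "mount" (4x4, takes a point from camera to tool coordinates, whose origin is the TCP and whose axes are the flange's). Camera axes: x right, y down, z forward; pixel columns grow to the right and rows downward; lengths in m; the calibration is good to about 2 mm. A picture is of the moment at which its call begins: read the wrist's pose just before it. There is no depth.
- job.finish_job(): hands the job in; it is judged then, once.
The state is a dict: "t": time; "q": joint angles; "dq": joint speeds; "effort": joint torques, N m; "tool_pos": TCP position; "tool_rot": TCP orientation; "contact_force": force on the tool from outside, world axes, zero at the start; "wrist_torque": the same for the moment, N m; "opening": finger opening in m; "grip_force": force on a finger pad.
Only numpy, scipy, OpenCV 4.12 (cv2) and the standard library are available. Lean on these libraries where they do the work, as an engineer would, in place of code of your own. Each camera call takes 0.05 s, during which the arm holds its last target. There are 200 camera calls.

## Working session

There is one attempt and no reset: what is moved stays moved. The work goes in short steps, Python scripts to look and compute and a shell command to move; the robot and the scene stay as the last step left them, time stands still between calls to the robot, and variables do not carry over. Pictures are saved under pics/ and viewed, at most 10 in all, crops included, and the job is handed in when it is done.

```bash
mkdir -p pics; python3 - <<'E'
from station import ctrl, optics
import cv2,numpy as np
o=ctrl.get_obs();print(o['t'],o['tool_pos'],o['tool_rot'],o['opening'])
for n in ("scene","top"):
    d=optics.get_image(n);cv2.imwrite(f'pics/{n}0.png',d['image'])
    R=cv2.Rodrigues(np.array(d['rvec']))[0];print(n,d['fx'],d['fy'],d['cx'],d['cy'],-R.T@np.array(d['tvec']).ravel(),R.round(3).tolist())
    np.savez(f'pics/{n}0.npz',**d)
E
ls
```

```text
0.0 [0.15185002 0.60565357 0.23008753] [-3.85003888e-01 -3.11743595e+00  3.03046644e-03] 0.08508519482072253
scene 437.80639617114457 437.80639617114457 273.84102840172017 215.9770244528848 [ 1.12017131 -0.61595972  1.00967622] [[0.654, 0.757, 0.018], [0.576, -0.481, -0.661], [-0.491, 0.443, -0.75]]
top 391.79931205060467 391.79931205060467 278.5817540909759 206.63617681255081 [ 0.3802222  -0.10384663  0.95235433] [[0.043, -0.999, 0.002], [-0.978, -0.043, -0.206], [0.206, 0.006, -0.979]]
pics
```

View pics/scene0.png

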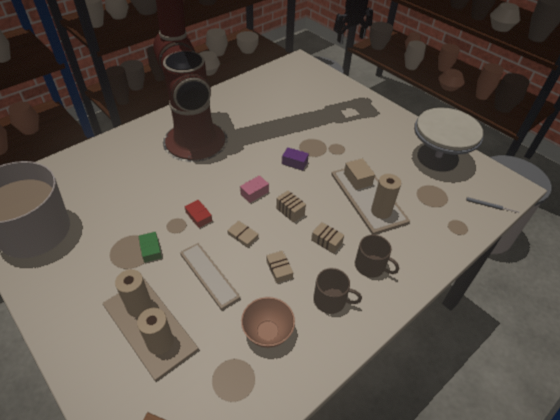

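View pics/top0.png

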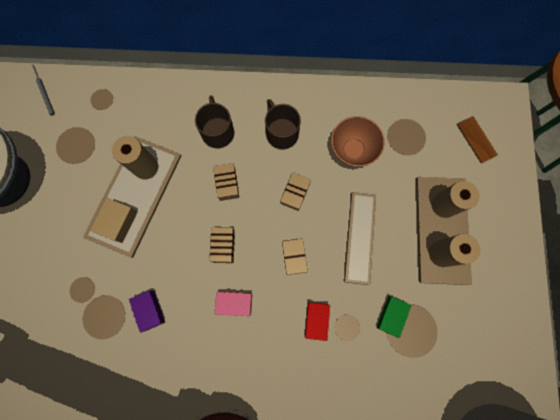

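Scene view: batt with the short post (360,173) and round post (388,190), shelf at (210,274), spacers 20 (243,234), 30 (280,266), 40 (327,237), 50 (291,206). Top view: round post top (127,149), short post (112,220), shelf (360,238); spacers 20 (294,257), 30 (295,191), 40 (226,181), 50 (222,244).

```bash
cat > h.py <<'E'
import cv2,numpy as np
from scipy.spatial.transform import Rotation as Ro
def load(n): 
    d=dict(np.load(f'pics/{n}.npz')); d['R']=cv2.Rodrigues(d['rvec'])[0]; d['C']=-d['R'].T@d['tvec'].ravel(); return d
def ray(d,uv):
    uv=np.atleast_2d(uv).astype(float)
    v=np.c_[(uv[:,0]-d['cx'])/d['fx'],(uv[:,1]-d['cy'])/d['fy'],np.ones(len(uv))]@d['R']
    return d['C'],v
def plane(d,uv,z):
    C,v=ray(d,uv); return C+v*((z-C[2])/v[:,2])[:,None]
def tri(d1,u1,d2,u2):
    (C1,v1),(C2,v2)=ray(d1,u1),ray(d2,u2)
    s=np.linalg.lstsq(np.c_[v1[0],-v2[0]],C2-C1,rcond=None)[0]
    p,q=C1+s[0]*v1[0],C2+s[1]*v2[0]; return (p+q)/2,np.linalg.norm(p-q)
E
python3 - <<'E'
from h import *
t=load('top0');s=load('scene0')
def hole(d,u,r=7):
    g=cv2.cvtColor(d['image'],cv2.COLOR_BGR2GRAY).astype(float)
    y,x=np.mgrid[u[1]-r:u[1]+r+1,u[0]-r:u[0]+r+1]; p=g[u[1]-r:u[1]+r+1,u[0]-r:u[0]+r+1]
    w=np.clip(60-p,0,None); return (w*x).sum()/w.sum(),(w*y).sum()/w.sum()
for a,b in(((127,149),(390,181)),((464,195),(128,279)),((466,249),(152,320))):
    ha,hb=hole(t,a),hole(s,b);print(ha,hb,tri(t,ha,s,hb))
im=t['image'];hsv=cv2.cvtColor(im,cv2.COLOR_BGR2HSV)
for n,(u,v) in dict(table=(260,230),sp20=(294,265),sp50=(214,244),shelf=(360,238),rim=(348,240),short=(112,218),batt=(140,200),sh=(250,190)).items(): print(n,hsv[v,u],im[v,u])
c=cv2.resize(im[110:300,80:400],None,fx=2.5,fy=2.5,interpolation=cv2.INTER_CUBIC)
cv2.imwrite('pics/c1.png',np.clip(c*1.4,0,255).astype(np.uint8))
c=cv2.resize(s['image'][150:310,170:420],None,fx=3,fy=3,interpolation=cv2.INTER_CUBIC)
cv2.imwrite('pics/c2.png',np.clip(c*1.4,0,255).astype(np.uint8))
E
```

```text
(np.float64(125.69033087054288), np.float64(148.84805653710248)) (np.float64(390.0290909090909), np.float64(180.5090909090909)) (array([0.6640503 , 0.23864107, 0.14386798]), np.float64(0.0009152015565405839))
(np.float64(464.7189172175008), np.float64(194.16462071136291)) (np.float64(128.26785714285714), np.float64(279.73979591836735)) (array([ 0.56181094, -0.48208051,  0.2211367 ]), np.float64(0.05627368457613247))
(np.float64(464.8939708939709), np.float64(248.2765072765073)) (np.float64(151.2284946236559), np.float64(319.78225806451616)) (array([ 0.51358205, -0.51367865,  0.02580701]), np.float64(0.06698231204398539))
table [ 20  69 158] [115 144 158]
sp20 [ 18 105 177] [104 148 177]
sp50 [ 18 110 172] [ 98 142 172]
shelf [ 21  50 180] [145 169 180]
rim [ 17 103 109] [ 65  90 109]
short [ 18 121 154] [ 81 125 154]
batt [ 19  56 168] [131 155 168]
sh [ 20  71 158] [114 144 158]
```

View pics/c1.png

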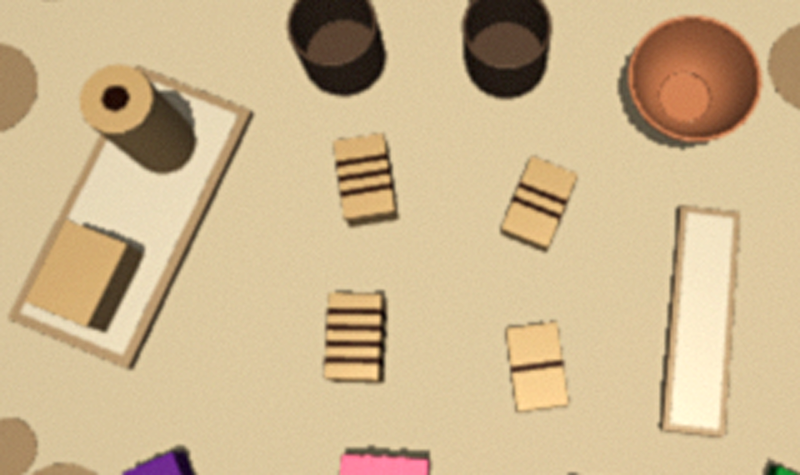

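Crop: four-stripe block centred at crop (355,336), two-stripe (539,202), shelf (700,320), short post top (75,275), round post (115,97). The round post triangulates to 144 mm, so post C: the gap is 80 mm = 50 + 30. Checking the other two posts with swapped pairs, and measuring poses.

```bash
python3 - <<'E'
from h import *
t=load('top0');s=load('scene0')
for a,b in(((464.7,194.2),(151.2,319.8)),((464.9,248.3),(128.3,279.7))): print(tri(t,a,s,b))
print('post@145',plane(t,(125.69,148.85),.145),plane(s,(390.03,180.51),.145))
def rect(d,roi,z,lo,hi,k=7):
    x0,y0,x1,y1=roi; im=cv2.resize(d['image'][y0:y1,x0:x1],None,fx=4,fy=4,interpolation=cv2.INTER_CUBIC)
    m=cv2.inRange(cv2.cvtColor(im,cv2.COLOR_BGR2HSV),lo,hi); m=cv2.morphologyEx(m,cv2.MORPH_CLOSE,np.ones((k*4,k*4)))
    m=cv2.morphologyEx(m,cv2.MORPH_OPEN,np.ones((15,15)))
    cs,_=cv2.findContours(m,cv2.RETR_EXTERNAL,cv2.CHAIN_APPROX_NONE); c=max(cs,key=cv2.contourArea)[:,0].astype(float)
    uv=(c+.5)/4-.5+[x0,y0]
    P=plane(d,uv,z)[:,:2]; (cx,cy),(w,h),a=cv2.minAreaRect((P*1000).astype(np.float32))
    if w<h: w,h,a=h,w,a+90
    return [round(float(v),1) for v in (cx,cy,w,h,(a+90)%180-90)]
buff=((12,88,125),(22,160,255)); pale=((15,20,110),(30,66,255))
for n,roi,z in(('50',(203,222,242,268),.05),('30',(276,168,316,212),.03),('40',(208,158,244,204),.04),('20',(276,233,315,281),.02),('short',(80,190,140,250),.065)):
    print(n,rect(t,roi,z,*buff))
for n,roi,z in(('50',(270,185,312,225),.05),('30',(258,245,302,285),.03),('short',(338,152,382,190),.065)):
    print('sc',n,rect(s,roi,z,(12,88,100),(22,170,255)))
print('shelf coat',rect(t,(338,183,382,292),.015,(15,20,165),(30,66,255),2),rect(s,(170,235,250,315),.015,(15,20,140),(30,66,255),2))
hs=cv2.cvtColor(t['image'],cv2.COLOR_BGR2HSV)
print(hs[238,338:384].tolist()); print(hs[200,100:170:2].tolist())
hs=cv2.cvtColor(s['image'],cv2.COLOR_BGR2HSV); print(hs[274,185:240:2].tolist())
E
```

```text
(array([ 0.59913325, -0.5023266 ,  0.12541325]), np.float64(0.001802010582277558))
(array([ 0.4799857 , -0.49131282,  0.13567049]), np.float64(0.001540676984247968))
post@145 [[0.66394163 0.23859237 0.145     ]] [[0.66455006 0.23696882 0.145     ]]
50 [476.5, 31.2, 78.8, 49.6, 2.1]
30 [617.4, -137.7, 79.6, 51.5, -19.7]
40 [632.8, 33.6, 79.7, 50.6, 11.7]
20 [457.8, -140.8, 81.6, 51.1, 9.8]
short [518.2, 286.5, 130.2, 84.3, -17.5]Traceback (most recent call last):
  File "<stdin>", line 18, in <module>
  File "<stdin>", line 9, in rect
ValueError: max() iterable argument is empty
```

View pics/c2.png

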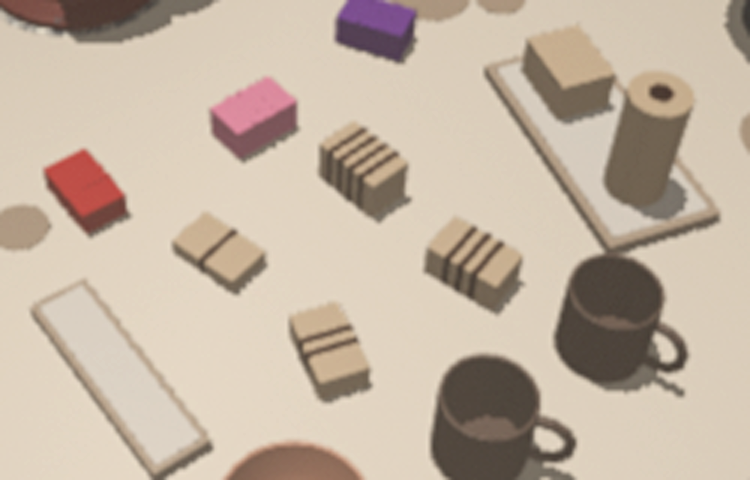

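Second crop confirms stripe counts (four at (363,168), two at (329,350)) and the posts triangulate to 125/135 as expected. Now the short post, batt and shelf.

```bash
python3 - <<'E'
from h import *
t=load('top0');s=load('scene0')
def rect(d,roi,z,lo,hi,k=1,o=3):
    x0,y0,x1,y1=roi; im=cv2.resize(d['image'][y0:y1,x0:x1],None,fx=4,fy=4,interpolation=cv2.INTER_CUBIC)
    m=cv2.inRange(cv2.cvtColor(im,cv2.COLOR_BGR2HSV),lo,hi); m=cv2.morphologyEx(m,cv2.MORPH_CLOSE,np.ones((k*4,k*4)))
    m=cv2.morphologyEx(m,cv2.MORPH_OPEN,np.ones((o*4,o*4)))
    cs,_=cv2.findContours(m,cv2.RETR_EXTERNAL,cv2.CHAIN_APPROX_NONE)
    if not cs: return
    c=max(cs,key=cv2.contourArea)[:,0].astype(float)
    uv=(c+.5)/4-.5+[x0,y0]
    P=plane(d,uv,z)[:,:2]; (cx,cy),(w,h),a=cv2.minAreaRect((P*1000).astype(np.float32))
    if w<h: w,h,a=h,w,a+90
    return [round(float(v),1) for v in (cx,cy,w,h,(a+90)%180-90)]
for v in (135,142):
  for o in (5,8): print('short',v,o,rect(t,(80,190,140,250),.065,(12,90,v),(22,170,255),1,o))
for v in (150,165): print('shelf coat',v,rect(t,(338,183,382,292),.015,(15,20,v),(30,62,255)))
print('batt coat',rect(t,(82,130,185,260),.015,(15,20,140),(30,62,255),9))
hs=cv2.cvtColor(s['image'],cv2.COLOR_BGR2HSV)
for sat in (45,35,28): print('scene shelf',rect(s,(170,235,250,315),.015,(0,0,130),(40,sat,255)))
print(hs[274,185:240:3].tolist()); print('short',hs[165:185:4,358].tolist(),'50',hs[195:220:3,291].tolist())
E
```

```text
short 135 5 [521.3, 287.2, 82.8, 62.2, -19.5]
short 135 8 [520.9, 287.3, 82.0, 62.2, -19.5]
short 142 5 [521.1, 286.9, 82.5, 60.9, -19.5]
short 142 8 [520.7, 287.1, 81.5, 60.8, -19.4]
shelf coat 150 [510.3, -299.2, 205.4, 46.0, -4.4]
shelf coat 165 [510.2, -299.2, 205.0, 46.0, -4.4]
batt coat [592.1, 262.2, 259.4, 109.5, -19.5]
scene shelf [504.1, -300.5, 263.4, 231.2, -38.7]
scene shelf [513.0, -299.1, 204.3, 45.5, -4.4]
scene shelf [533.9, -300.6, 85.4, 42.9, -5.0]
[[17, 36, 161], [17, 36, 162], [17, 36, 162], [17, 41, 131], [16, 58, 131], [17, 30, 155], [17, 29, 157], [18, 28, 157], [18, 28, 156], [18, 28, 157], [18, 28, 157], [18, 28, 157], [17, 54, 136], [18, 37, 157], [18, 36, 163], [17, 36, 164], [17, 36, 164], [17, 36, 163], [17, 36, 164]]
short [[17, 70, 142], [17, 70, 142], [17, 71, 143], [17, 71, 144], [16, 69, 81]] 50 [[16, 72, 139], [13, 82, 84], [16, 72, 131], [16, 73, 119], [14, 77, 99], [17, 73, 102], [15, 65, 79], [17, 64, 80], [16, 67, 84]]
```

Short post, batt (mid (0.592,0.262), yaw −19.5°) and round post agree with the given 75 mm spacings; sizes are right. Now pick the 50.

```bash
cat > to.py <<'E'
# usage: to.py x y z psi(deg, world angle of tool y) -> shift and turn in the tool axes; optional lines of several goals
import sys,numpy as np
from scipy.spatial.transform import Rotation as Ro
from station import ctrl
o=ctrl.get_obs();R=Ro.from_rotvec(o['tool_rot']);p=np.array(o['tool_pos'])
print('t',round(o['t'],2),'pos',p.round(4),'psi',round(np.degrees(np.arctan2(*R.as_matrix()[[1,0],[1,1]])),2),'F',np.round(o['contact_force'],1),'open',round(o['opening'],4),'grip',round(o['grip_force'],1))
a=np.array(sys.argv[1:],float).reshape(-1,4)
for x,y,z,psi in a:
    c,s=np.cos(np.radians(psi)),np.sin(np.radians(psi))
    G=Ro.from_matrix(np.array([[-s,c,0],[c,s,0],[0,0,-1]]))
    print((R.inv().apply(np.array([x,y,z])-p)).round(4),(R.inv()*G).as_rotvec().round(4))
E
python3 to.py .4765 .0312 .15 92.1 .4765 .0312 .018 92.1
```

```text
t 0.1 pos [0.1519 0.6057 0.2302] psi 75.92 F [ 0.2  0.  -0.4] open 0.0857 grip 0.0
[-0.4547 -0.4781  0.0809] [-0.0018 -0.0005 -0.2825]
[-0.4547 -0.4778  0.2129] [-0.0018 -0.0005 -0.2825]
```

```bash
T='[[-0.4547,-0.4781,0.0809],[-0.0018,-0.0005,-0.2825]]'; python3 -m jog '[[[-0.4547,-0.4781,0.0809],[-0.0018,-0.0005,-0.2825]],[[-0.4547,-0.4781,0.0809],[-0.0018,-0.0005,-0.2825]],[[-0.4547,-0.4781,0.0809],[-0.0018,-0.0005,-0.2825]],[[-0.4547,-0.4781,0.0809],[-0.0018,-0.0005,-0.2825]],[[-0.4547,-0.4781,0.0809],[-0.0018,-0.0005,-0.2825]]]' 1 40; python3 to.py .4765 .0312 .15 92.1
```

```text
t: 0.6
tool_pos: [0.2744, 0.3883, 0.2001]
tool_rot: [-0.059, 3.141, 0.002]
contact_force: [0.4, 0.0, 0.4]
opening: 0.0854
grip_force: 0.0
t 0.6 pos [0.2744 0.3883 0.2001] psi 92.15 F [0.4 0.  0.4] open 0.0854 grip 0.0
[-0.1885 -0.3645  0.0497] [0.0012 0.0005 0.0008]
```

```bash
python3 -m jog '[[[-0.0225,-0.0435,0.006],[0,0,0]],[[-0.045,-0.087,0.012],[0,0,0]],[[-0.0675,-0.1305,0.018],[0,0,0]],[[-0.09,-0.174,0.024],[0,0,0]],[[-0.11,-0.213,0.03],[0,0,0]]]' >/dev/null; python3 -m jog '[[[-0.02,-0.04,0.005],[0,0,0]],[[-0.04,-0.08,0.01],[0,0,0]],[[-0.06,-0.12,0.015],[0,0,0]],[[-0.078,-0.151,0.02],[0,0,0]],[[-0.078,-0.151,0.02],[0,0,0]]]'>/dev/null; python3 to.py .4765 .0312 .018 92.1
python3 - <<'E'
from station import ctrl,optics
import cv2
d=optics.get_image('wrist');cv2.imwrite('pics/w1.png',d['image']);print(d['mount'],d['fx'])
E
```

```text
t 1.6 pos [0.4762 0.0302 0.1494] psi 91.82 F [-0.   0.6  0.6] open 0.0856 grip 0.0
[-0.0004  0.0008  0.1314] [ 0.001  -0.0007 -0.0049]
[[ 3.03960088e-04 -9.45266917e-01 -3.26297967e-01  8.49712369e-02]
 [ 9.99999589e-01  8.75382332e-06  9.06181751e-04  4.43096068e-04]
 [-8.53727275e-04 -3.26298109e-01  9.45266531e-01 -1.43424992e-01]
 [ 0.00000000e+00  0.00000000e+00  0.00000000e+00  1.00000000e+00]] 330.96613602443733
```

View pics/w1.png

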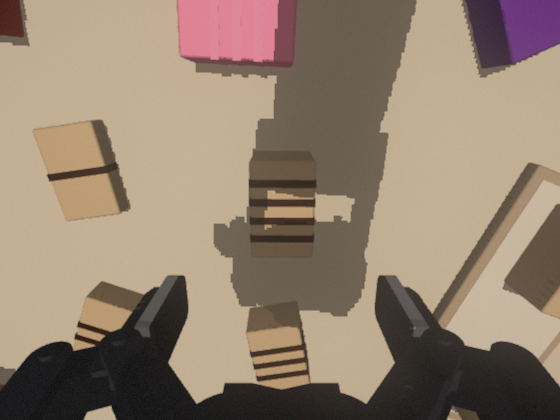

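Wrist view: the four-stripe block sits at (283,205), centred between the fingers (gap centre ≈ 281) and square to them. Descend and grip.

```bash
python3 -m jog '[[[0,0.0005,0.04],[0,0,-0.005]],[[0,0.0005,0.08],[0,0,-0.005]],[[0,0.0005,0.11],[0,0,-0.005]],[[0,0.0005,0.131],[0,0,-0.005]],[[0,0.0005,0.131],[0,0,-0.005]]]' >/dev/null; python3 to.py;  python3 -m jog '[[[0,0,0],[0,0,0]],[[0,0,0],[0,0,0]],[[0,0,0],[0,0,0]],[[0,0,0],[0,0,0]],[[0,0,0],[0,0,0]]]' 0.3 60 >/dev/null; python3 to.py .4765 .0312 .18 70.5 .5216 .2873 .18 70.5
```

```text
t 2.15 pos [0.4717 0.0355 0.0159] psi 92.48 F [-0.   0.3  0.2] open 0.0856 grip 0.0
t 2.65 pos [0.4776 0.034  0.0219] psi 92.4 F [0.  0.2 6.8] open 0.0493 grip 64.9
[ 0.0004 -0.0026 -0.1581] [0.002  0.005  0.3823]
[-0.0554  0.2514 -0.1575] [0.002  0.005  0.3823]
```

Gripped (49 mm). Lift and turn, then travel.

```bash
python3 -m jog '[[[0,0,-0.03],[0,0,0]],[[0,0,-0.07],[0,0,0.12]],[[0,0,-0.11],[0,0,0.25]],[[0,0,-0.15],[0,0,0.38]],[[0,0,-0.158],[0,0,0.382]]]' - 60 >/dev/null; python3 -m jog '[[[0,0,0],[0,0,0]]]'>/dev/null; python3 to.py .5216 .2873 .18 70.5
```

```text
t 3.25 pos [0.4761 0.0339 0.1787] psi 70.61 F [-1.  -0.6 -3.8] open 0.0489 grip 64.3
[ 0.0413  0.2542 -0.0007] [0.0029 0.0032 0.0019]
```

```bash
python3 -m jog '[[[0.006,0.04,0],[0,0,0]],[[0.013,0.085,0],[0,0,0]],[[0.02,0.13,0],[0,0,0]],[[0.028,0.175,0],[0,0,0]],[[0.036,0.22,0],[0,0,0]]]' >/dev/null; python3 -m jog '[[[0.004,0.025,0],[0,0,0]],[[0.0053,0.0342,0],[0,0,0]],[[0.0053,0.0342,0],[0,0,0]],[[0.0053,0.0342,0],[0,0,0]],[[0.0053,0.0342,0],[0,0,0]]]'>/dev/null; python3 to.py .5216 .2873 .085 70.5
python3 - <<'E'
from station import ctrl,optics
import numpy as np
np.savez('pics/top1.npz',**optics.get_image('top'))
print(ctrl.get_obs()['tool_pos'],ctrl.get_obs()['tool_pos'])
E
```

```text
t 4.25 pos [0.521  0.2858 0.177 ] psi 70.43 F [ 0.6  0.4 -3.2] open 0.049 grip 64.6
[-0.0002  0.0016  0.092 ] [ 0.0005 -0.0009 -0.0012]
[0.52119162 0.28591886 0.17744472] [0.52119162 0.28591886 0.17744472]
```

```bash
python3 -m jog '[[[0,0.001,0.03],[0,0,0]],[[0,0.0015,0.06],[0,0,0]],[[0,0.0015,0.08],[0,0,0]],[[0,0.0015,0.086],[0,0,0]],[[0,0.0015,0.086],[0,0,0]]]' >/dev/null; python3 -m jog '[[[0,0,0],[0,0,0]]]'>/dev/null; python3 to.py .5216 .2873 .087 70.5
```

```text
t 4.9 pos [0.5229 0.2888 0.0935] psi 70.47 F [ 0.1  0.1 -3.6] open 0.0492 grip 64.5
[ 0.0008 -0.0019  0.0065] [ 0.0035  0.002  -0.0005]
```

```bash
python3 -m jog '[[[0.0008,-0.0015,0.002],[0.003,0.002,0]],[[0.0008,-0.0015,0.004],[0.003,0.002,0]],[[0.0008,-0.0015,0.0055],[0.003,0.002,0]],[[0.0008,-0.0015,0.0055],[0.003,0.002,0]]]' >/dev/null;  python3 to.py .5216 .2873 .087 70.5
```

```text
t 5.3 pos [0.521  0.2879 0.0871] psi 70.51 F [-0.6 -0.5  0.2] open 0.0489 grip 64.9
[-0.0007 -0.0004  0.0001] [-0.0006 -0.0011  0.0002]
```

Force has gone from −3.6 to about 0: seated. Release and retreat up, then measure.

```bash
python3 -m jog '[[[0,0,0.0005],[0,0,0]],[[0,0,0.0005],[0,0,0]],[[0,0,0],[0,0,0]],[[0,0,0],[0,0,0]],[[0,0,0],[0,0,0]]]' 1 >/dev/null; python3 -m jog '[[[0,0,-0.03],[0,0,0]],[[0,0,-0.07],[0,0,0]],[[0,0,-0.1],[0,0,0]]]'>/dev/null; python3 to.py .6174 -.1377 .19 70.3
```

```text
t 6.1 pos [0.5212 0.2879 0.1885] psi 70.5 F [0.8 1.  0.5] open 0.0855 grip 0.0
[-0.2327 -0.3691 -0.0016] [-0.0001 -0.0008  0.0035]
```

```bash
python3 -m jog '[[[-0.02,-0.032,0],[0,0,0]],[[-0.044,-0.07,0],[0,0,0]],[[-0.068,-0.108,0],[0,0,0]],[[-0.092,-0.146,0],[0,0,0]],[[-0.116,-0.184,0],[0,0,0]]]' >/dev/null; python3 -m jog '[[[-0.024,-0.038,0],[0,0,0]],[[-0.048,-0.076,0],[0,0,0]],[[-0.072,-0.114,0],[0,0,0]],[[-0.096,-0.152,0],[0,0,0]],[[-0.1167,-0.185,0],[0,0,0]]]' >/dev/null; python3 -m jog '[[[0,0,0.04],[0,0,0]],[[0,0,0.08],[0,0,0]],[[0,0,0.08],[0,0,0]]]' >/dev/null; python3 - <<'E'
from h import *
from station import optics
np.savez('pics/top2.npz',**optics.get_image('top'))
d=load('top2')
x0,y0,x1,y1=80,190,140,250; im=cv2.resize(d['image'][y0:y1,x0:x1],None,fx=4,fy=4,interpolation=cv2.INTER_CUBIC)
for v in (130,145):
    m=cv2.inRange(cv2.cvtColor(im,cv2.COLOR_BGR2HSV),(10,88,v),(22,170,255))
    m=cv2.morphologyEx(cv2.morphologyEx(m,cv2.MORPH_CLOSE,np.ones((20,20))),cv2.MORPH_OPEN,np.ones((32,32)))
    c=max(cv2.findContours(m,cv2.RETR_EXTERNAL,cv2.CHAIN_APPROX_NONE)[0],key=cv2.contourArea)[:,0].astype(float)
    print(cv2.minAreaRect((plane(d,(c+.5)/4-.5+[x0,y0],.115)[:,:2]*1000).astype(np.float32)))
g=d['image'][170:270,70:170];cv2.imwrite('pics/t2.png',np.clip(cv2.resize(g,None,fx=5,fy=5,interpolation=cv2.INTER_CUBIC)*1.3,0,255).astype(np.uint8))
E
python3 to.py .6174 -.1377 .006 70.3
```

```text
((514.7587890625, 288.7629699707031), (51.01313781738281, 101.7390365600586), 71.76872253417969)
((514.690185546875, 288.816162109375), (50.65384292602539, 101.55785369873047), 72.03495025634766)
t 7.45 pos [ 0.6143 -0.1371  0.1028] psi 70.49 F [-0.3  0.   0.6] open 0.0851 grip 0.0
[-0.0041  0.0006  0.0967] [-0.0011 -0.0096  0.0032]
```

View pics/t2.png

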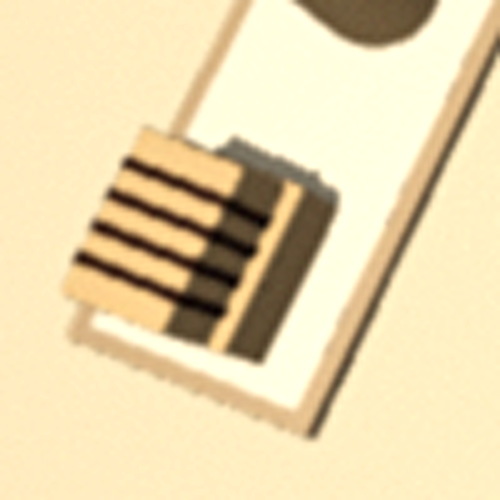

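The block sits squarely on the post: top face in crop (63–243,125–333), with an even strip of post beside it. Continue with the two-stripe block.

```bash
python3 -c "
from h import *
d=load('top2');print(plane(d,np.array([[145,125],[241,166],[165,333],[63,292],[153.5,229]])/5-.4+[70,170],.115).round(4))"
python3 -m jog '[[[-0.002,0.0005,0.03],[0,0,0]],[[-0.003,0.0005,0.06],[0,0,0]],[[-0.003,0.0005,0.08],[0,0,0]],[[-0.003,0.0005,0.092],[0,0,0]],[[-0.003,0.0005,0.092],[0,0,0]]]'; python3 -m jog '[[[0,0,0],[0,0,0]],[[0,0,0],[0,0,0]]]'>/dev/null; python3 to.py .6174 -.1377 .006 70.3
```

```text
[[0.5664 0.2976 0.115 ]
 [0.5499 0.2532 0.115 ]
 [0.4753 0.2764 0.115 ]
 [0.4911 0.3227 0.115 ]
 [0.5203 0.2876 0.115 ]]
t: 7.95
tool_pos: [0.6198, -0.1381, 0.0145]
tool_rot: [-0.531, -3.094, 0.001]
contact_force: [0.2, -0.8, 0.0]
opening: 0.0855
grip_force: 0.0
t 8.15 pos [ 0.6213 -0.1388  0.0168] psi 70.51 F [ 0.8  0.4 -1.2] open 0.0856 grip 0.0
[ 0.0041 -0.0002  0.0108] [-0.0011  0.0019  0.0037]
```

```bash
python3 -m jog '[[[0.004,0,0.004],[0,0,0.003]],[[0.004,0,0.008],[0,0,0.003]],[[0.004,0,0.008],[0,0,0.003]],[[0.004,0,0.008],[0,0,0.003]]]'>/dev/null; python3 to.py .6174 -.1377 .006 70.3;  python3 -m jog '[[[0,0,0],[0,0,0]],[[0,0,0],[0,0,0]],[[0,0,0],[0,0,0]],[[0,0,0],[0,0,0]],[[0,0,0],[0,0,0]]]' 0.3 60 >/dev/null; python3 to.py
```

```text
t 8.55 pos [ 0.6156 -0.137   0.0061] psi 70.33 F [ 0.3 -0.1 -0.1] open 0.0853 grip 0.0
[-0.0019 -0.0001  0.0001] [-0.0012 -0.0025  0.0005]
t 9.05 pos [ 0.6163 -0.1372  0.0068] psi 70.33 F [ 0.5 -0.5  2.4] open 0.049 grip 65.8
```

```bash
python3 -m jog '[[[0,0,-0.03],[0,0,0]],[[0,0,-0.07],[0,0,0]],[[0,0,-0.115],[0,0,0]],[[0,0,-0.16],[0,0,0]],[[0,0,-0.183],[0,0,0]]]' - 60 >/dev/null; python3 -m jog '[[[0,0,0],[0,0,0]],[[0,0,0],[0,0,0]]]'>/dev/null; python3 to.py .5205 .2877 .19 70.5
```

```text
t 9.75 pos [ 0.6155 -0.1367  0.1877] psi 70.33 F [-0.5 -0.8 -2.9] open 0.0486 grip 65.4
[ 0.2323  0.3676 -0.0018] [-0.0012 -0.004  -0.003 ]
```

```bash
python3 -m jog '[[[0.02,0.032,0],[0,0,0]],[[0.044,0.07,0],[0,0,0]],[[0.068,0.108,0],[0,0,0]],[[0.092,0.146,0],[0,0,0]],[[0.116,0.184,0],[0,0,-0.003]]]' >/dev/null; python3 -m jog '[[[0.024,0.038,0],[0,0,0]],[[0.048,0.076,0],[0,0,0]],[[0.072,0.114,0],[0,0,0]],[[0.096,0.152,0],[0,0,0]],[[0.1163,0.1836,0],[0,0,0]]]' >/dev/null; python3 -m jog '[[[0,0,0],[0,0,0]],[[0,0,0],[0,0,0]],[[0,0,0.02],[0,0,0]],[[0,0,0.04],[0,0,0]],[[0,0,0.04],[0,0,0]]]' >/dev/null;python3 -m jog '[[[0,0,0],[0,0,0]],[[0,0,0],[0,0,0]]]' >/dev/null; python3 to.py .5205 .2877 .122 70.5
```

```text
t 11.45 pos [0.5213 0.2867 0.1501] psi 70.44 F [-0.3  0.1 -2.2] open 0.049 grip 65.2
[0.001  0.0007 0.0281] [-0.0005 -0.0011 -0.001 ]
```

```bash
python3 -m jog '[[[0.001,0.0007,0.015],[0,0,0]],[[0.001,0.0007,0.023],[0,0,0]],[[0.001,0.0007,0.023],[0,0,0]],[[0.001,0.0007,0.025],[0,0,0]],[[0.001,0.0007,0.025],[0,0,0]]]' >/dev/null; python3 to.py .5205 .2877 .122 70.5; python3 -m jog '[[[0,0,0.001],[0,0,0]],[[0,0,0.001],[0,0,0]]]'>/dev/null; python3 to.py .5205 .2877 .122 70.5
```

```text
t 11.95 pos [0.5198 0.2882 0.1243] psi 70.51 F [-0.3 -0.6 -1.9] open 0.0487 grip 65.4
[-0.0009 -0.0003  0.0023] [-0.0012 -0.002   0.0001]
t 12.15 pos [0.5199 0.2883 0.1236] psi 70.5 F [ 0.  -0.4 -2.2] open 0.0491 grip 65.4
[-0.0007 -0.0004  0.0016] [-0.0009 -0.0016  0.0001]
```

```bash
python3 -m jog '[[[-0.0006,0,0.001],[0,0,0]],[[-0.0006,0,0.002],[0,0,0]],[[-0.0006,0,0.002],[0,0,0]]]' >/dev/null; python3 to.py .5205 .2877 .122 70.5
```

```text
t 12.45 pos [0.5207 0.2881 0.1218] psi 70.5 F [-0.1 -0.3 -0.7] open 0.0486 grip 65.5
[ 0.     -0.0004 -0.0002] [-0.0007 -0.0013  0.    ]
```

Mostly unloaded: seated. Release, go up, head for the shelf.

```bash
python3 -m jog '[[[0,0,0.0005],[0,0,0]],[[0,0,0.0005],[0,0,0]],[[0,0,0],[0,0,0]],[[0,0,0],[0,0,0]],[[0,0,0],[0,0,0]]]' 1 >/dev/null; python3 -m jog '[[[0,0,-0.03],[0,0,0]],[[0,0,-0.07],[0,0,0]],[[0,0,-0.08],[0,0,0]],[[0,0,-0.08],[0,0,0]]]'>/dev/null; python3 to.py .5113 -.2992 .2 85.6
```

```text
t 13.35 pos [0.522  0.2886 0.2044] psi 70.5 F [ 0.1 -0.2 -0.4] open 0.0853 grip 0.0
[-0.1861 -0.5577  0.0034] [ 0.0022  0.0026 -0.2635]
```

```bash
python3 -m jog '[[[-0.01,-0.03,0],[0,0,-0.07]],[[-0.024,-0.071,0],[0,0,-0.14]],[[-0.038,-0.113,0],[0,0,-0.21]],[[-0.052,-0.155,0],[0,0,-0.2635]],[[-0.066,-0.197,0],[0,0,-0.2635]]]' >/dev/null; python3 to.py .5113 -.2992 .2 85.6
```

```text
t 13.85 pos [0.5155 0.0788 0.199 ] psi 85.68 F [ 0.2 -0.5 -0.2] open 0.085 grip 0.0
[-0.0242 -0.3772 -0.0008] [-0.0009 -0.0055  0.0014]
```

```bash
python3 -m jog '[[[-0.003,-0.042,0],[0,0,0]],[[-0.005,-0.084,0],[0,0,0]],[[-0.008,-0.126,0],[0,0,0]],[[-0.011,-0.168,0],[0,0,0]],[[-0.014,-0.21,0],[0,0,0]]]' >/dev/null;python3 -m jog '[[[-0.003,-0.042,0],[0,0,0]],[[-0.005,-0.084,0],[0,0,0]],[[-0.008,-0.126,0],[0,0,0]],[[-0.01,-0.165,0],[0,0,0]],[[-0.01,-0.165,0],[0,0,0]]]' >/dev/null; python3 -m jog '[[[0,0,0.04],[0,0,0]],[[0,0,0.08],[0,0,0]],[[0,0,0.12],[0,0,0]],[[0,0,0.14],[0,0,0]],[[0,0,0.14],[0,0,0]]]' >/dev/null;python3 -m jog '[[[0,0,0],[0,0,0]],[[0,0,0],[0,0,0]]]' >/dev/null; python3 - <<'E'
from h import *
from station import optics
np.savez('pics/top3.npz',**optics.get_image('top'))
d=load('top3')
g=d['image'][170:270,70:170];cv2.imwrite('pics/t3.png',np.clip(cv2.resize(g,None,fx=5,fy=5,interpolation=cv2.INTER_CUBIC)*1.3,0,255).astype(np.uint8))
E
python3 to.py .5113 -.2992 .0 85.6
```

```text
t 15.6 pos [ 0.5131 -0.2961  0.0637] psi 85.62 F [0.2 0.2 0.5] open 0.0856 grip 0.0
[ 0.0016 -0.0031  0.0637] [-0.0024  0.0008  0.0003]
```

View pics/t3.png

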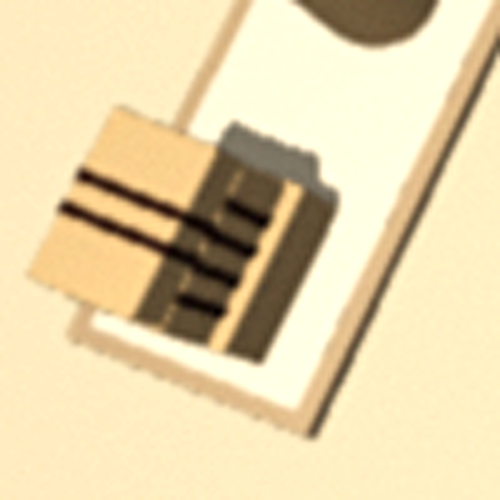

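The 30 sits flush on the 50 (crop top face (30–220,105–320)), aligned. Down onto the shelf.

```bash
python3 -m jog '[[[0.001,-0.002,0.02],[0,0,0]],[[0.0016,-0.003,0.04],[0,0,0]],[[0.0016,-0.003,0.053],[0,0,0]],[[0.0016,-0.003,0.053],[0,0,0]],[[0.0016,-0.003,0.053],[0,0,0]]]' >/dev/null;python3 -m jog '[[[0,0,0],[0,0,0]],[[0,0,0],[0,0,0]]]' >/dev/null; python3 to.py .5113 -.2992 -.001 85.6
```

```text
t 16.3 pos [ 0.5107 -0.299   0.01  ] psi 85.6 F [ 0.7 -0.9  0.6] open 0.0852 grip 0.0
[-0.0006 -0.0002  0.011 ] [-0.0019 -0.0002  0.0001]
```

```bash
python3 -m jog '[[[-0.0006,0,0.005],[-0.001,0,0]],[[-0.0006,0,0.01],[-0.001,0,0]],[[-0.0006,0,0.01],[-0.001,0,0]],[[-0.0006,0,0.01],[-0.001,0,0]]]' 0.85 >/dev/null; python3 to.py .5113 -.2992 -.001 85.6; python3 -m jog '[[[0,0,0],[0,0,0]],[[0,0,0],[0,0,0]],[[0,0,0],[0,0,0]],[[0,0,0],[0,0,0]]]' 0.5 70 >/dev/null; python3 to.py .5113 -.2992 -.001 85.6
```

```text
t 16.7 pos [ 0.5101 -0.2982 -0.0019] psi 85.6 F [-0.   0.5  0.3] open 0.0729 grip 0.0
[-0.0012 -0.0009 -0.0009] [ 0.0009 -0.003  -0.    ]
t 17.1 pos [ 0.5109 -0.2988 -0.0008] psi 85.6 F [-0.1 -0.2  2.8] open 0.058 grip 77.8
[-0.0005 -0.0004  0.0002] [-0.0003 -0.0013 -0.    ]
```

Gripped across 60 mm. Lift gently.

```bash
python3 -m jog '[[[0,0,-0.01],[0,0,0]],[[0,0,-0.03],[0,0,0]],[[0,0,-0.055],[0,0,0]],[[0,0,-0.08],[0,0,0]],[[0,0,-0.105],[0,0,0]]]' - 80 >/dev/null; python3 -m jog '[[[0,0,-0.025],[0,0,0]],[[0,0,-0.05],[0,0,0]],[[0,0,-0.075],[0,0,0]],[[0,0,-0.095],[0,0,0]],[[0,0,-0.11],[0,0,0]]]'>/dev/null; python3 -m jog '[[[0,0,0],[0,0,0]],[[0,0,0],[0,0,0]]]' >/dev/null; python3 to.py .5923 .2623 .215 70.5
python3 - <<'E'
from station import optics
import cv2
cv2.imwrite('pics/s3.png',optics.get_image('scene')['image'])
E
```

```text
t 18.3 pos [ 0.5104 -0.2981  0.2125] psi 85.6 F [ 0.1  0.1 -5.1] open 0.0577 grip 88.0
[-0.0386  0.5651 -0.0018] [ 0.0009 -0.0037  0.2635]
```

View pics/s3.png

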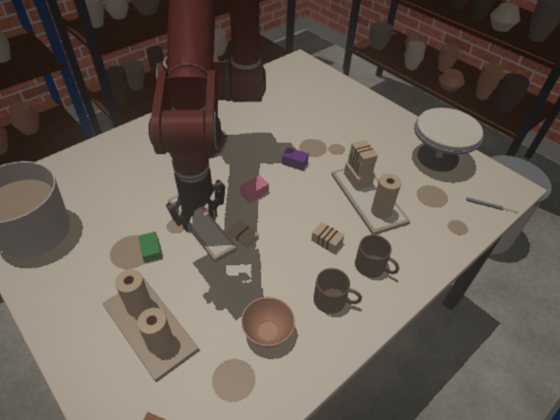

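Shelf held level in the gripper at (212,230); the stack stands at (362,160). Carry it over, turning slowly.

```bash
python3 -m jog '[[[-0.001,0.015,0],[0,0,0.03]],[[-0.003,0.04,0],[0,0,0.09]],[[-0.005,0.07,0],[0,0,0.15]],[[-0.007,0.1,0],[0,0,0.21]],[[-0.009,0.13,0],[0,0,0.2635]]]' >/dev/null; python3 -m jog '[[[0,0,0],[0,0,0]]]' >/dev/null; python3 to.py .5923 .2623 .215 70.5
```

```text
t 18.95 pos [ 0.5292 -0.1661  0.2113] psi 70.68 F [-0.3 -0.3 -4.2] open 0.0577 grip 88.0
[ 0.0822  0.4252 -0.0024] [ 0.0017 -0.0064  0.0032]
```

```bash
python3 -m jog '[[[0.003,0.016,0],[0,0,0]],[[0.009,0.046,0],[0,0,0]],[[0.016,0.082,0],[0,0,0]],[[0.023,0.118,-0.001],[0,0,0]],[[0.03,0.154,-0.002],[0,0,0.002]]]' >/dev/null; python3 -m jog '[[[0.007,0.036,0],[0,0,0]],[[0.014,0.072,0],[0,0,0]],[[0.021,0.108,0],[0,0,0]],[[0.028,0.144,0],[0,0,0]],[[0.035,0.18,0],[0,0,0]]]' >/dev/null; python3 -m jog '[[[0.006,0.03,0],[0,0,0]],[[0.011,0.058,0],[0,0,0]],[[0.015,0.078,0],[0,0,0]],[[0.0172,0.089,0],[0,0,0]],[[0.0172,0.09,0],[0,0,0]]]' >/dev/null; python3 -m jog '[[[0,0,0],[0,0,0]],[[0,0,0],[0,0,0]],[[0,0,0],[0,0,0]]]' >/dev/null; python3 to.py .5923 .2623 .16 70.5
```

```text
t 20.75 pos [0.5946 0.2564 0.2159] psi 70.31 F [ 0.1 -0.8 -4.1] open 0.058 grip 88.0
[0.004  0.0048 0.0559] [-0.0004 -0.002  -0.0033]
```

```bash
python3 -m jog '[[[0.003,0.003,0.01],[0,0,-0.003]],[[0.004,0.0048,0.03],[0,0,-0.003]],[[0.004,0.0048,0.045],[0,0,-0.003]],[[0.004,0.0048,0.055],[0,0,-0.003]],[[0.004,0.0048,0.055],[0,0,-0.003]]]' >/dev/null; python3 -m jog '[[[0,0,0],[0,0,0]],[[0,0,0],[0,0,0]],[[0,0,0],[0,0,0]]]' >/dev/null; python3 to.py .5923 .2623 .144 70.5
python3 - <<'E'
from h import *
from station import optics,ctrl
np.savez('pics/top4.npz',**optics.get_image('top'));np.savez('pics/scene4.npz',**optics.get_image('scene'))
a=load('top4')['image'][90:290,40:240];b=load('scene4')['image'][110:250,310:450]
cv2.imwrite('pics/c4.png',np.clip(np.hstack([cv2.resize(a,(400,400),interpolation=cv2.INTER_CUBIC),cv2.resize(b,(400,400),interpolation=cv2.INTER_CUBIC)])*1.3,0,255).astype(np.uint8))
E
```

```text
t 21.55 pos [0.5929 0.2635 0.1622] psi 70.56 F [ 0.3  0.1 -4.4] open 0.0574 grip 87.9
[ 0.0002 -0.0013  0.0181] [ 0.0011 -0.0004  0.001 ]
```

View pics/c4.png

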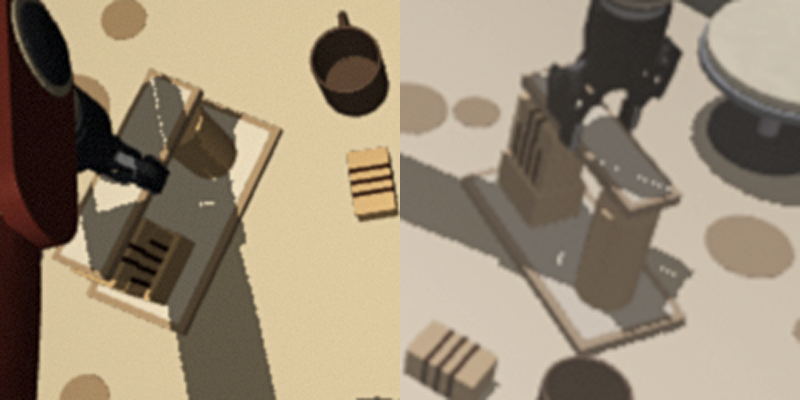

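Shelf hangs above both supports, in line with the batt; corners in the left crop about (152,70),(203,92),(55,255),(93,292?). Check its position by ray.

```bash
python3 -c "
from h import *
d=load('top4');s=load('scene4')
P=plane(d,np.array([[152,70],[203,92],[55,257],[105,277]])/2-.25+[40,90],.177);print(P.round(4),P.mean(0))
print('bottom right corner low',plane(d,np.array([[203,92],[95,292]])/2-.25+[40,90],.162).round(4))
b=np.array([.5923,.2623]);e=np.array([np.cos(np.radians(-19.5)),np.sin(np.radians(-19.5))]);n=np.array([-e[1],e[0]])
for i in (1,-1):
  for j in (1,-1):
    q=np.r_[b+i*.11*e+j*.03*n,.177]
    for D,o,k in((d,(40,90),2),(s,(310,110),400/140)):
      c=D['R']@(q-D['C']);uv=np.array([c[0]/c[2]*D['fx']+D['cx'],c[1]/c[2]*D['fy']+D['cy']]);print(i,j,((uv-o)*k).round(1))
"
```

```text
[[0.7053 0.2526 0.177 ]
 [0.683  0.196  0.177 ]
 [0.5013 0.324  0.177 ]
 [0.4833 0.2711 0.177 ]] [0.59321531 0.26090203 0.177     ]
bottom right corner low [[0.6889 0.2018 0.162 ]
 [0.4696 0.2863 0.162 ]]
1 1 [150.4  68.8]
1 1 [280.5 192.8]
1 -1 [201.6  88.8]
1 -1 [227.  207.8]
-1 1 [ 50.8 259. ]
-1 1 [167.9  60.1]
-1 -1 [104.1 281.2]
-1 -1 [118.5  72.1]
```

Matches the goal within about 1.5 mm in both views. Lower.

```bash
python3 -m jog '[[[0,-0.0005,0.006],[0.001,0,0.001]],[[0,-0.001,0.011],[0.001,0,0.001]],[[0,-0.001,0.014],[0.001,0,0.001]],[[0,-0.001,0.014],[0.001,0,0.001]],[[0,-0.001,0.014],[0.001,0,0.001]]]' >/dev/null; python3 to.py .5923 .2623 .144 70.5; python3 -m jog '[[[0,0,0.001],[0,0,0]],[[0,0,0.001],[0,0,0]],[[0,0,0.001],[0,0,0]]]' >/dev/null; python3 to.py .5923 .2623 .144 70.5
```

```text
t 22.15 pos [0.5917 0.2623 0.1465] psi 70.51 F [-1.3  0.5 -5.4] open 0.0579 grip 88.0
[-0.0006  0.0002  0.0025] [-0.0015 -0.0026  0.0001]
t 22.45 pos [0.5919 0.2624 0.146 ] psi 70.5 F [-0.6  0.  -4.3] open 0.0576 grip 88.0
[-0.0004  0.      0.002 ] [-0.001  -0.0019  0.0001]
```

```bash
python3 -m jog '[[[0,0,0.001],[0,0,0]],[[0,0,0.001],[0,0,0]],[[0,0,0.001],[0,0,0]]]' >/dev/null; python3 to.py; python3 -m jog '[[[0,0,0.001],[0,0,0]],[[0,0,0.001],[0,0,0]],[[0,0,0.001],[0,0,0]]]' >/dev/null; python3 to.py .5923 .2623 .144 70.5
```

```text
t 22.75 pos [0.5918 0.2624 0.1447] psi 70.5 F [-0.4 -0.7 -5. ] open 0.0576 grip 88.0
t 23.05 pos [0.592  0.2624 0.1444] psi 70.5 F [-1.6 -0.5 -1.1] open 0.0576 grip 88.3
[-0.0004 -0.      0.0004] [-0.0008 -0.0018  0.    ]
```

```bash
python3 -m jog '[[[0,0,0.0005],[0,0,0]],[[0,0,0.0005],[0,0,0]],[[0,0,0.0005],[0,0,0]]]' >/dev/null; python3 to.py; python3 -m jog '[[[0,0,0],[0,0,0]],[[0,0,0],[0,0,0]],[[0,0,0],[0,0,0]],[[0,0,0],[0,0,0]],[[0,0,0],[0,0,0]]]' 1 >/dev/null; python3 to.py; python3 -m jog '[[[0,0,-0.015],[0,0,0]],[[0,0,-0.05],[0,0,0]],[[0,0,-0.09],[0,0,0]],[[0,0,-0.12],[0,0,0]],[[0,0,-0.12],[0,0,0]]]'>/dev/null; python3 -m jog '[[[-0.01,-0.03,0],[0,0,0]],[[-0.02,-0.075,0],[0,0,0]],[[-0.03,-0.12,0],[0,0,0]],[[-0.04,-0.165,0],[0,0,0]],[[-0.05,-0.2,0],[0,0,0]]]'>/dev/null
python3 -m jog '[[[0.02,-0.03,0],[0,0,0]],[[0.05,-0.06,0],[0,0,0]],[[0.08,-0.09,0],[0,0,0]],[[0.1,-0.1,0],[0,0,0]],[[0.1,-0.1,0],[0,0,0]]]'>/dev/null
python3 - <<'E'
from h import *
from station import optics,ctrl
np.savez('pics/top5.npz',**optics.get_image('top'));np.savez('pics/scene5.npz',**optics.get_image('scene'))
a=load('top5')['image'][90:290,40:240];b=load('scene5')['image'][110:250,310:450]
cv2.imwrite('pics/c5.png',np.clip(np.hstack([cv2.resize(a,(400,400),interpolation=cv2.INTER_CUBIC),cv2.resize(b,(400,400),interpolation=cv2.INTER_CUBIC)])*1.3,0,255).astype(np.uint8))
d=load('top5');x0,y0,x1,y1=85,105,165,250
im=cv2.resize(d['image'][y0:y1,x0:x1],None,fx=4,fy=4,interpolation=cv2.INTER_CUBIC)
for v in (150,165):
  m=cv2.inRange(cv2.cvtColor(im,cv2.COLOR_BGR2HSV),(15,10,v),(30,62,255));m=cv2.morphologyEx(m,cv2.MORPH_OPEN,np.ones((12,12)))
  c=max(cv2.findContours(m,cv2.RETR_EXTERNAL,cv2.CHAIN_APPROX_NONE)[0],key=cv2.contourArea)[:,0].astype(float)
  print(cv2.minAreaRect((plane(d,(c+.5)/4-.5+[x0,y0],.16)[:,:2]*1000).astype(np.float32)))
E
python3 to.py
```

```text
t 23.35 pos [0.592  0.2624 0.1443] psi 70.5 F [-4.4 -1.6  4.5] open 0.0575 grip 89.0
t 23.85 pos [0.5919 0.2624 0.1433] psi 70.51 F [ 0.1 -0.1 -0.1] open 0.0852 grip 0.0
((592.778564453125, 262.75299072265625), (46.28599166870117, 205.97840881347656), 70.63616180419922)
((592.778564453125, 262.75299072265625), (46.28599166870117, 205.97840881347656), 70.63616180419922)
t 25.45 pos [ 0.4449 -0.0037  0.2641] psi 70.48 F [ 0.8 -0.2  0.6] open 0.085 grip 0.0
```

View pics/c5.png

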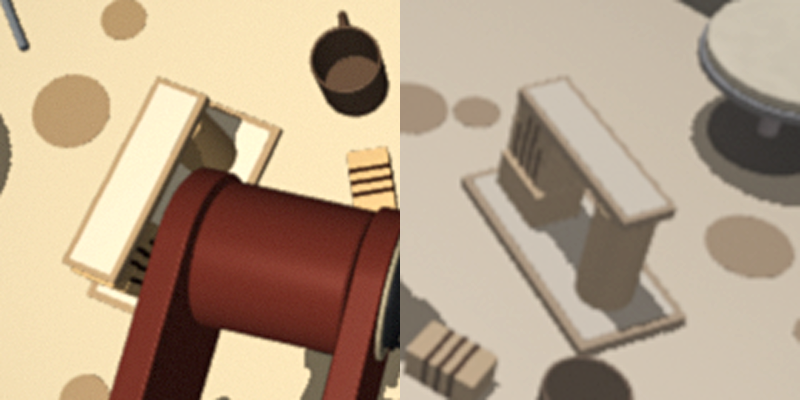

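The shelf lies across both supports at (0.5928, 0.2628), yaw −19.4°, less than 1 mm and about 0.1° off the goal. It measures at its true coated size at z = 0.16, so it is level, and the arm is clear.

```bash
python3 -c "
from station import job
print(job.finish_job())"
```

```text
the job is handed in; nothing more can be done
None
```

The job is handed in: the 50 mm and 30 mm spacers are stacked on the short post, and the shelf lies across them and the 145 mm round post, less than 1 mm from centre and in line with the batt.

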